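# Show a jar's red marker to the inspection camera by mirror

### The job

Turn the green-lidded jar where it stands until the red marker on its side faces the pivot of the inspection mirror, and let go of it. Then take the mirror's blue finger grip and swing the sprung mirror until the camera of the inspection unit, which looks into the mirror at its pivot, sees the red marker there (the orange needle under the mirror then points at the marker). Finish while still holding the mirror at that angle, as it springs back if released; leave everything else on the counter alone.

Things in the scene. Friction and masses are not known exactly. Their poses are not given: they have to be found in the camera images.
- jar_center (a point): Centre (half-way up) of the loose jar: round, cream body and green lid, 42 mm across and 27 mm high, about 50 g, standing on the counter. Its x axis points from the jar's centre to the red marker; z is up. The lid does not unscrew; the jar can be gripped across the lid from above and turned. A white stripe on the lid runs from its middle outward on the marker's side.
- red_mark (a point): Middle of the red marker on the jar's side, a patch 10 mm wide and 11 mm high, 21 mm from the jar's axis and 8.5 mm above the counter. Axes as jar_center.
- view_left (a point): Point on the jar's axis, 8.5 mm above the counter; its x axis is the jar's x axis turned 25 degrees counterclockwise (seen from above): left limit of the directions that the marker counts as facing.
- view_right (a point): The same, turned 25 degrees clockwise: right limit of the directions that the marker counts as facing.
- unit: Inspection unit, fixed to the counter: aluminium base bar 52 wide, 200 long, 8 mm high. Origin on the counter under the mirror's upright hinge axis. Its y axis runs along the bar; the black camera (40x34x36 mm, top 56 mm above the counter) stands at its -y end, lens 129 mm from the hinge axis, 38 mm up, looking along +y straight at the hinge axis. z is up.
- mirror (a joint): Hinge of the mirror about the upright axis, 0 to 1.3 rad, counterclockwise from above positive. At 0 (rest) the mirror's face looks along the unit's -x axis. A spring pulls it back to 0 (0.012 Nm at rest, rising by 0.08 Nm per rad), so it must be held. The camera's line of sight after the mirror starts at the hinge axis and points along the unit's +y axis at 0, and turns counterclockwise by twice the joint value; the jar always needs 0.4 to 1.05 rad.
- mirror_grip (a point): On the hinge axis, 88 mm above the counter, middle of the mirror's blue finger grip: an upright fin 12 mm thick, 42 mm long, 30 mm high (72 to 102 mm above the counter), with the mirror below it. It turns with the mirror: x axis across the fin's thickness, opposite to the way the mirror's face looks; y axis along the fin's length; z up. The mirror's face is 60x42 mm, in a 66x48 mm frame from 19 to 67 mm above the counter, and contains the hinge axis to within 2 mm.
- sight_line (a point): On the hinge axis, 13.5 mm above the counter, in the orange aiming needle (59 mm long), which is geared to the mirror and turns twice as far. Its x axis is the camera's line of sight after reflection in the mirror, level; y is to its left, z up. Its pointer touches nothing and carries no load; it follows the mirror.
- multimeter: Bystander, to be left alone: yellow and dark multimeter lying flat, 150x78x43 (mm). Origin at the middle of its underside.
- tape: Bystander, to be left alone: roll of tan tape lying flat, 100 across, 25 high (mm). Origin at the middle of its underside.
- spool: Bystander, to be left alone: small spool of solder wire, 54 across, 27 high (mm). Origin at the middle of its underside.
- driver: Bystander, to be left alone: small blue-handled screwdriver, 134 long, 10 thick (mm). Origin at the middle of its underside.
- blue_phone: Bystander, to be left alone: dark blue phone lying flat, 145x72x11 (mm). Origin at the middle of its underside.
- pink_tin: Bystander, to be left alone: round pink tin, 76 across, 43 high (mm). Origin at the middle of its underside.
Things that resemble listed ones, but are neither listed nor needed, are in the scene too. Of the things that look like the part that bears jar_center, the smaller one is meant.

How it is judged:
By the outcome, as a careful person would: the job done as asked, in the order asked, and still so for the second after the job is handed in, while the arm keeps its last pose, push and grip.
It also fails if it takes over 54 s, if anything falls off the work surface, if the arm or the gripper's body presses on something with over 40 N, if the wrist force passes 120 N, or if a joint passes its speed limit or range.

### The arm

A 6-joint arm with a two-finger parallel gripper is mounted at the origin on a cart in front of the work surface, level with it; the furniture and walls round the work are solid. World frame = base frame: x ahead of the robot, y to its left, z up, the work surface at z = 0. Lengths are in m, angles in rad, forces in N, time in s.
With the tool pointing down it reaches from about 0.375 to 0.975 m from the base axis. Payload 3.8 kg.
Tool frame: the origin (TCP) lies midway between the tips of the shut fingers; the grasp point (between the pads) lies 19 mm behind it; z points along the fingers, y is the line along which they close (so a half turn about z gives the same grasp; the last joint's range is limited). The gripper opens to 85 mm and grips with 20 to 120 N. Pads are 22 mm wide; open, the fingers measure 114 mm over their backs; the gripper's body (76 mm by 85 mm) begins 54 mm behind the grasp point. The pads swing forward as they close: fully open they stand 13 mm farther back than shut.
Start: joints at [1.286, 0.264, 1.604, -0, 1.274, -0.037], TCP at [0.166, 0.654, 0.231] pointing down, gripper open.
Joint ranges: [-2.63, 2.63], [-0.94, 2.18], [0.31, 2.57], [-1.31, 4.45], [0, 2.66], [-2.55, 2.55]. Speed limits (rad/s): [2.57, 2.57, 3.14, 3.14, 3.14, 3.14].

### API

Orientations are given as a rotation vector (axis times angle).
In Python, from workcell import read_state, vision, ticket gives the robot as it stands. The module is installed in compiled form; this text tells all that it offers.
- The arm moves only by the tool jog_arm, never from a script. Its arguments are lists of equal length, an entry for each row: "turn": the turn, a rotation vector about the tool's x, y, z in rad, a list of three; "delta_pos": the shift along the tool's x, y, z in m, a list of three; "gripper": the finger opening in m, from 0 to 0.0854. In form: {"turn": [[rx, ry, rz], ...], "delta_pos": [[dx, dy, dz], ...], "gripper": [gripper, ...]}. A call has 1 to 20 rows; each row shifts and turns the commanded pose from where the row before left it, along the tool's axes as they then stand; what a row does not reach is not made up. A row lasts 1/12 s, in which the tool goes at most 41.7 mm and 7.16 degrees, less where a joint would pass 70% of its speed; a pose out of reach is approached as far as the arm can. A call with a gripper value outside its range is refused whole. The fingers move at their own pace and stop on an object; "grip_force" is the grip in N (left out, the last holds). Time passes only in rows, so rows that do not move let the fingers close. It gives the time, the measured TCP pose, the force, the opening and the grip force at its end, in the units of the state.
- read_state(): the state, without advancing time (a new reading comes with each control period).
- vision.read_camera(name): name is "side" or "top"; returns the picture (384x512x3 uint8, red, green, blue); there is no depth.
- vision.calibration(name): a dict with "vfov" (degrees; the focal length in pixels is half the picture's height over the tangent of half this angle, whatever the lens; pixels are square), "cx", "cy" (the principal point, pixels), "R" (3x3) and "t" (3): a world point X has camera coordinates R X + t. Camera axes: x right, y down, z forward; pixel columns grow to the right and rows downward; lengths in m; the calibration is good to about 2 mm. A picture is of the moment at which its call begins. calibration takes no time and is no camera call.
- ticket.finish_job(): hands the job in; it is judged then, once.
The state is a dict: "time": time; "q": joint angles; "joint_vel": joint speeds; "joint_torque": joint torques, N m; "tool_pos": TCP position; "tcp_rot": TCP orientation; "wrist_force": force on the tool from outside, world axes, zero at the start; "torque": the same for the moment, N m; "width": opening from 0.0 (shut) to 1.0 (fully open); "grip_force": force on a finger pad.
Only numpy, scipy, OpenCV 4.12 (cv2) and the standard library are available. Lean on these libraries where they do the work, as an engineer would, in place of code of your own. Each camera call takes 0.05 s, during which the arm holds its last target. There are 200 camera calls.

## Working session

There is one attempt and no reset: what is moved stays moved. The work goes in short steps, Python scripts to look and compute and a tool call to move; the robot and the scene stay as the last step left them, time stands still between calls to the robot, and variables do not carry over. Pictures are saved under pics/ and viewed, at most 10 in all, crops included, and the job is handed in when it is done.

Besides the shell and the picture viewer there is one more tool, called after "Request:" as name(argument=value, ...) on one line, values as JSON. jog_arm: Moves the arm, as the interface text tells. Its arguments: {"type":"object","properties":{"turn":{"type":"array","items":{"type":"array","items":{"type":"number"}}},"delta_pos":{"type":"array","items":{"type":"array","items":{"type":"number"}}},"gripper":{"type":"array","items":{"type":"number"}},"grip_force":{"type":"number"}},"required":["turn","delta_pos","gripper"]}

```bash
mkdir -p pics; python3 - <<'E'
from workcell import read_state, vision
import cv2
for n in("top","side"):
    im=vision.read_camera(n); cv2.imwrite(f"pics/{n}0.png",im[:,:,::-1])
    c=vision.calibration(n); print(n,c)
print(read_state())
E
```

```text
top {'vfov': 51.915910457643264, 'cx': 257.9379739937288, 'cy': 191.5352483850479, 'R': array([[-0.02446302, -0.9992571 , -0.02977922],
       [-0.98265126,  0.02951311, -0.18309966],
       [ 0.18384251,  0.02478342, -0.98264323]]), 't': array([-0.02223307,  0.5235973 ,  1.02227446])}
side {'vfov': 48.05968855519451, 'cx': 251.31169234952688, 'cy': 190.8678770708188, 'R': array([[-0.95179883, -0.30671043, -0.00277369],
       [-0.21304042,  0.66756916, -0.71341797],
       [ 0.22066436, -0.67843948, -0.70073327]]), 't': array([0.46879369, 0.18411328, 1.05798329])}
{'time': 0.1, 'q': array([ 1.28611021e+00,  2.64675208e-01,  1.60525227e+00,  3.80777928e-05,
        1.27371557e+00, -3.69487429e-02]), 'joint_vel': array([-0.00133113, -0.00275643, -0.0028704 , -0.00211713,  0.00060918,
       -0.00094678]), 'joint_torque': array([ 5.28021319e-04, -5.16707683e+01, -3.68585193e+01,  1.75052787e-05,
        6.43754523e-03, -4.64026428e-06]), 'tool_pos': array([0.16535017, 0.65374184, 0.23008028]), 'tcp_rot': array([-0.38812282, -3.1171568 ,  0.00316968]), 'wrist_force': array([ 0.11925923, -0.14516082, -0.40536588]), 'torque': array([ 0.00574884, -0.01648418,  0.0034114 ]), 'grip_force': 0.0, 'width': 1.0020631074083155}
```

View pics/top0.png

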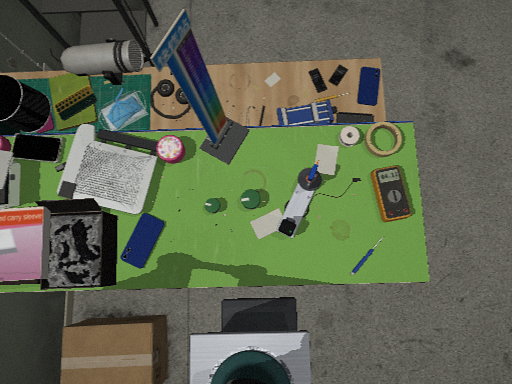

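View pics/side0.png

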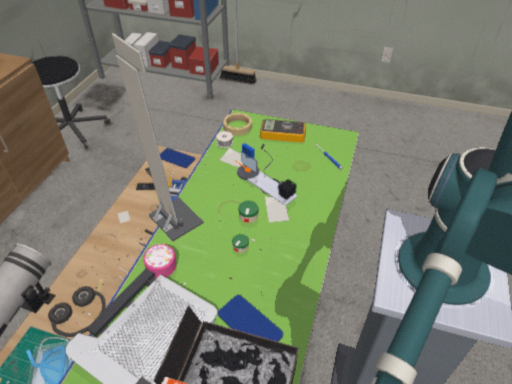

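The top view shows two green-lidded jars: a smaller one at (212,205) and a larger one at (250,199). In the side view they are at (240,244) and (248,211). The unit's hinge and blue fin are near top (312,170) and side (249,153), and its camera is near top (288,228) and side (287,188). By the description I choose the smaller jar, at top (212,205), and check it in a crop.

```bash
cat > h.py <<'E'
import numpy as np, cv2
from workcell import read_state, vision
def K(n):
    c=vision.calibration(n); return c,192/np.tan(np.radians(c["vfov"]/2))
def proj(n,X):
    c,f=K(n); p=c["R"]@np.asarray(X,float)+c["t"]; return np.array([c["cx"]+f*p[0]/p[2],c["cy"]+f*p[1]/p[2]])
def ray(n,u,v):
    c,f=K(n); d=c["R"].T@np.array([(u-c["cx"])/f,(v-c["cy"])/f,1]); return -c["R"].T@c["t"],d
def plane(n,u,v,z):
    o,d=ray(n,u,v); return o+d*(z-o[2])/d[2]
def tri(a,b):
    (o1,d1),(o2,d2)=ray("top",*a),ray("side",*b)
    s=np.linalg.lstsq(np.c_[d1,-d2],o2-o1,rcond=None)[0]
    p,q=o1+d1*s[0],o2+d2*s[1]; return (p+q)/2,np.linalg.norm(p-q)
E
python3 - <<'E'
import cv2, numpy as np
t=cv2.imread("pics/top0.png");s=cv2.imread("pics/side0.png")
a=cv2.resize(t[150:245,195:328],(798,570),interpolation=cv2.INTER_CUBIC)
b=cv2.resize(s[138:258,215:315],(500,600),interpolation=cv2.INTER_CUBIC)
cv2.imwrite("pics/ct.png",a);cv2.imwrite("pics/cs.png",b)
from h import *
for w in [(212,205),(250,199)]: print(plane("top",*w,.027))
print(tri((212,205),(240,239)),tri((250,199),(248,206)),plane("top",312,170,.1),plane("top",288,228,.056),tri((313,167),(247,146)))
E
```

```text
[0.4927452  0.09177533 0.027     ]
[ 0.50643793 -0.01352758  0.027     ]
(array([0.4928097 , 0.09181868, 0.02672393]), np.float64(4.3103715987491535e-05)) (array([ 0.50547116, -0.01388582,  0.03710612]), np.float64(0.0014597215723080668)) [ 0.5656942  -0.17948918  0.1       ] [ 0.42096687 -0.11369459  0.056     ] (array([ 0.5689834 , -0.18306762,  0.09946518]), np.float64(0.009342812437431526))
```

View pics/ct.png

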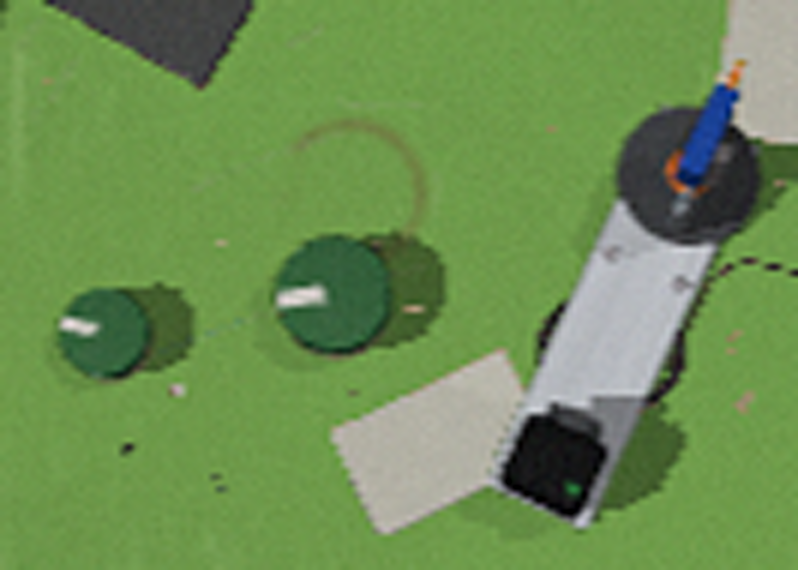

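View pics/cs.png

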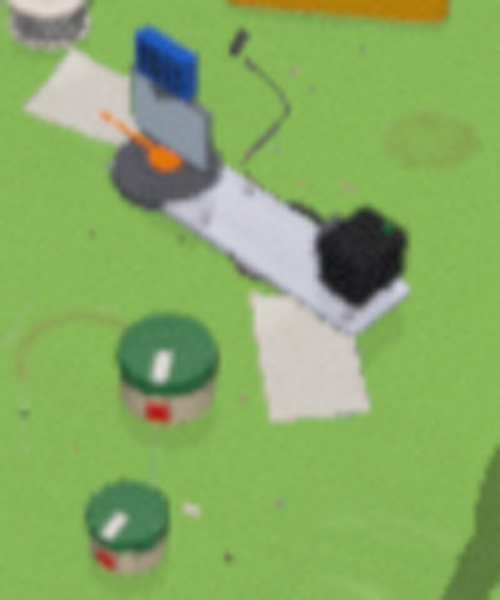

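The smaller jar is confirmed: its lid centre is at crop (105,333), with the stripe pointing image-left, and the side view shows the red marker at crop (103,558). The hinge disc is at crop (688,175), with the fin above it pointing to the upper right. The unit's camera is at crop (553,462).

```bash
cat > m.py <<'E'
from h import *
def blob(m,near,r=25):
    n,l,s,c=cv2.connectedComponentsWithStats(m.astype(np.uint8))
    k=[i for i in range(1,n) if np.hypot(*(c[i]-near))<r]
    k=max(k,key=lambda i:s[i,4]); return l==k,c[k],s[k,4]
def lid(n,near):
    im=vision.read_camera(n).astype(int); r,g,b=im[...,0],im[...,1],im[...,2]
    m=((g>r*1.5)&(g<130)&(b>0.5*g))
    M,c,a=blob(m,near,12)
    h=cv2.convexHull(np.argwhere(M)[:,::-1].astype(np.int32))
    H=cv2.fillConvexPoly(np.zeros(M.shape,np.uint8),h,1)
    H2=cv2.dilate(H,np.ones((3,3)))
    w=(H2>0)&(np.minimum(r,b)>110)
    mm=cv2.moments(H,True); cc=np.array([mm['m10']/mm['m00'],mm['m01']/mm['m00']])
    wc=np.argwhere(w)[:,::-1].mean(0) if w.any() else None
    return cc,H.sum(),wc,im
E
python3 - <<'E'
from m import *
for n,p in(("top",(212,205)),("side",(240,242))):
    cc,a,wc,im=lid(n,p); C=plane(n,*cc,.027); W=plane(n,*wc,.027)
    print(n,cc,a,wc,C,W,"stripe deg",np.degrees(np.arctan2(*(W-C)[1::-1])),np.hypot(*(W-C)[:2]))
    r,g,b=im[...,0],im[...,1],im[...,2]
    blue=(b>1.6*r)&(b>1.4*g)&(b>60)
    M,c,ar=blob(blue,proj(n,[.56,-.178,.09]),15); pts=np.argwhere(M)[:,::-1].astype(np.float32)
    print(n,"blue",c,ar,cv2.minAreaRect(pts), cv2.boxPoints(cv2.minAreaRect(pts)))
    red=(r>150)&(g<70)&(b<70)
    try:
        M,c,ar=blob(red,cc,15);R=plane(n,*c,.0085);print("red",c,ar,R,np.degrees(np.arctan2(*(R-C)[1::-1])))
    except ValueError: print("nored")
    org=(r>170)&(g>60)&(g<150)&(b<70)
    k=np.argwhere(org)[:,::-1];k=k[np.hypot(*(k-proj(n,[.56,-.178,.05])).T)<30];print("orange",k.tolist())
    dk=(im.max(2)<85)&(im.max(2)-im.min(2)<25)
    M,c,ar=blob(dk,proj(n,[.555,-.175,.01]),15) ;print("disc",c,ar,plane(n,*c,.01))
print(plane("top",195+688/6-.5,150+175/6-.5,.012),plane("top",195+553/6-.5,150+462/6-.5,.056))
# bar corners
for q in((497,487),(583,526)): print("barend",plane("top",195+q[0]/6-.5,150+q[1]/6-.5,.008))
E
```

```text
top [212.03314917 205.        ] 181 [207.78571429 203.92857143] [0.49274254 0.09168351 0.027     ] [0.49607657 0.10344948 0.027     ] stripe deg 74.17930908726622 0.012229220304064696
top blue [312.24691358 172.24691358] 81 ((312.20001220703125, 172.10000610351562), (4.919349193572998, 16.994115829467773), 26.56505012512207) [[306.2     178.6    ]
 [313.8     163.4    ]
 [318.2     165.6    ]
 [310.60004 180.80002]]
nored
orange [[317, 162], [317, 163], [306, 178], [308, 181]]
disc [309.29090909 179.71515152] 330 [ 0.55942144 -0.18098616  0.01      ]
side [240.19642857 241.07738095] 168 [237.70833333 242.83333333] [0.49011602 0.09819841 0.027     ] [0.49422561 0.105392   0.027     ] stripe deg 60.261325083310815 0.008284718038507785
side blue [247.71428571 150.32142857] 112 ((247.58822631835938, 150.35293579101562), (15.091875076293945, 8.574929237365723), 30.963754653930664) [[238.91176 150.14705]
 [243.32353 142.79411]
 [256.2647  150.55882]
 [251.85292 157.91176]]
red [235.66666667 249.33333333] 3 [0.49758593 0.11280146 0.0085    ] 62.908847682538095
orange [[262, 134], [262, 135], [263, 135], [262, 136], [263, 136], [264, 136], [265, 136], [262, 137], [263, 137], [264, 137], [265, 137], [266, 137], [265, 138], [266, 138], [267, 138], [242, 165], [243, 166], [244, 166], [244, 167], [245, 167], [246, 167], [245, 168], [246, 168], [247, 168], [248, 168], [245, 169], [246, 169], [247, 169], [248, 169], [249, 169], [245, 170], [246, 170], [247, 170], [248, 170], [249, 170], [250, 170], [246, 171], [247, 171], [248, 171], [249, 171]]
disc [242.5        177.33333333] 6 [ 0.56640071 -0.14432951  0.01      ]
[ 0.5620175  -0.18056705  0.012     ] [ 0.42502542 -0.11032969  0.056     ]
barend [ 0.41877337 -0.08634741  0.008     ]
barend [ 0.39986223 -0.1251209   0.008     ]
```

```bash
python3 - <<'E'
from m import *
a=lambda v:np.degrees(np.arctan2(v[1],v[0]))
s=lambda x,y:(215+x/5-.5,138+y/5-.5)
t=lambda x,y:(195+x/6-.5,150+y/6-.5)
print("side needle hub/tip",h:=plane("side",*s(163,158),.0135),q:=plane("side",*s(103,115),.0135),a(q-h))
print("top tip",q2:=plane("top",*t(740,65),.0135))
print("top hub",h2:=plane("top",*t(688,172),.0135),a(q2-h2),np.hypot(*(q2-h2)[:2]))
print("bar edge L",a(plane("top",*t(620,200),.008)-plane("top",*t(497,487),.008)),"R",a(plane("top",*t(718,245),.008)-plane("top",*t(583,526),.008)))
print("side bar edge",a(plane("side",*s(165,208),.008)-plane("side",*s(352,333),.008)),a(plane("side",*s(228,170),.008)-plane("side",*s(408,290),.008)))
print("fin tri top blob centre", tri((312.2,172.1),(247.6,150.4)), plane("top",312.2,172.1,.1))
print("fin side top ends",a(plane("side",*s(140,30),.102)-plane("side",*s(197,67),.102)))
print("meter", [proj("top",[x,y,0.043]) for x,y in((.5,-.4),)])
print("big lid", lid("top",(250,199))[:2])
p=np.array([.561,-.180]);j=np.array([.4927,.0917]);print(a(j-p),np.hypot(*(j-p)))
E
```

```text
side needle hub/tip [ 0.56365005 -0.17952706  0.0135    ] [ 0.61124051 -0.20608337  0.0135    ] -29.162287228529518
top tip [ 0.61400678 -0.20740735  0.0135    ]
top hub [ 0.56312828 -0.18047419  0.0135    ] -27.895057473019286 0.05756750209740935
bar edge L -25.06349222532676 R -27.858016618977356
side bar edge -26.505254673547885 -27.562305520433533
fin tri top blob centre (array([ 0.56291659, -0.18164071,  0.08445667]), np.float64(0.0015968623738674575)) [ 0.56008871 -0.17972869  0.1       ]
fin side top ends -28.011721778734795
meter [array([393.09651507, 196.21181163])]
big lid (array([250.29431438, 198.57190635]), np.uint64(299))
104.11064708749171 0.2801531366949155
```

The estimates agree: the pivot is at (0.563,-0.181), the unit's y axis points about -27.5°, the jar is at (0.4927,0.0917) and the marker points about 75°. I lift first, then travel to above the jar.

Request:
jog_arm(turn=[[0,0,0],[0,0,0],[0,0,0]], delta_pos=[[0,0,-0.033],[0,0,-0.033],[0,0,-0.033]], gripper=[0.065,0.065,0.065], grip_force=30)

```text
time: 0.5
tool_pos: [0.1654, 0.6536, 0.33]
tcp_rot: [-0.388, -3.117, 0.004]
wrist_force: [0.5, 0.6, 1.4]
width: 0.757
grip_force: 0.0
```

Request:
jog_arm(turn=[[0,0,0],[0,0,0],[0,0,0],[0,0,0],[0,0,0],[0,0,0],[0,0,0],[0,0,0],[0,0,0],[0,0,0],[0,0,0],[0,0,0],[0,0,0],[0,0,0],[0,0,0],[0,0,0],[0,0,0],[0,0,0],[0,0,0],[0,0,0]], delta_pos=[[-0.0227,-0.0232,0],[-0.0227,-0.0232,0],[-0.0227,-0.0232,0],[-0.0227,-0.0232,0],[-0.0227,-0.0232,0],[-0.0227,-0.0232,0],[-0.0227,-0.0232,0],[-0.0227,-0.0232,0],[-0.0227,-0.0232,0],[-0.0227,-0.0232,0],[-0.0227,-0.0232,0],[-0.0227,-0.0232,0],[-0.0227,-0.0232,0],[-0.0227,-0.0232,0],[-0.0227,-0.0232,0],[-0.0227,-0.0232,0],[-0.0227,-0.0232,0],[-0.0227,-0.0232,0],[-0.0227,-0.0232,0],[-0.0227,-0.0232,0]], gripper=[0.065,0.065,0.065,0.065,0.065,0.065,0.065,0.065,0.065,0.065,0.065,0.065,0.065,0.065,0.065,0.065,0.065,0.065,0.065,0.065])

```text
time: 2.17
tool_pos: [0.4923, 0.0916, 0.3304]
tcp_rot: [0.388, 3.117, 0.0]
wrist_force: [-0.7, 0.9, 0.3]
width: 0.76
grip_force: 0.0
```

```bash
cat >> h.py <<'E'
from scipy.spatial.transform import Rotation as Rn
def to(X):
    s=read_state(); R=Rn.from_rotvec(s["tcp_rot"]).as_matrix()
    print("t",round(s["time"],2),"pos",s["tool_pos"].round(4),"z",R[:,2].round(3),"y-yaw",round(np.degrees(np.arctan2(R[1,1],R[0,1])),1),"q6",s["q"][5].round(3),"W",s["width"].round(3),"F",s["wrist_force"].round(1),"g",round(s["grip_force"],1))
    print("delta tool",(R.T@(np.asarray(X)-s["tool_pos"])).round(4))
E
python3 -c "
from h import *
to([.4927,.0917,.005])"
```

```text
Traceback (most recent call last):
  File "h.py", line 18, in to
    print("t",round(s["time"],2),"pos",s["tool_pos"].round(4),"z",R[:,2].round(3),"y-yaw",round(np.degrees(np.arctan2(R[1,1],R[0,1])),1),"q6",s["q"][5].round(3),"W",s["width"].round(3),"F",s["wrist_force"].round(1),"g",round(s["grip_force"],1))
                                                                                                                                                                     ^^^^^^^^^^^^^^^^
AttributeError: 'float' object has no attribute 'round'
```

Request:
jog_arm(turn=[[0,0,0],[0,0,0],[0,0,0],[0,0,0],[0,0,0],[0,0,0],[0,0,0],[0,0,0],[0,0,0],[0,0,0],[0,0,0]], delta_pos=[[0,0,0.03],[0,0,0.03],[0,0,0.03],[0,0,0.03],[0,0,0.03],[0,0,0.03],[0,0,0.03],[0,0,0.03],[0,0,0.03],[0,0,0.01],[0,0,0]], gripper=[0.065,0.065,0.065,0.065,0.065,0.065,0.065,0.065,0.065,0.065,0.065])

```text
time: 3.08
tool_pos: [0.4887, 0.0927, 0.0472]
tcp_rot: [-0.387, -3.111, 0.003]
wrist_force: [-0.3, -0.4, 1.0]
width: 0.763
grip_force: 0.0
```

```bash
sed -i 's/s\["width"\].round(3)/round(s["width"],3)/' h.py; python3 -c "
from h import *
to([.4927,.0917,.005])
im=vision.read_camera('side')
cv2.imwrite('pics/s1.png',cv2.resize(im[170:280,180:320,::-1],None,fx=5,fy=5,interpolation=2))"
```

```text
t 3.08 pos [0.4887 0.0927 0.0472] z [-0.007 -0.001 -1.   ] y-yaw 75.8 q6 -1.186 W 0.763 F [-0.3 -0.4  1. ] g 0.0
delta tool [-0.0044  0.0001  0.0422]
```

View pics/s1.png

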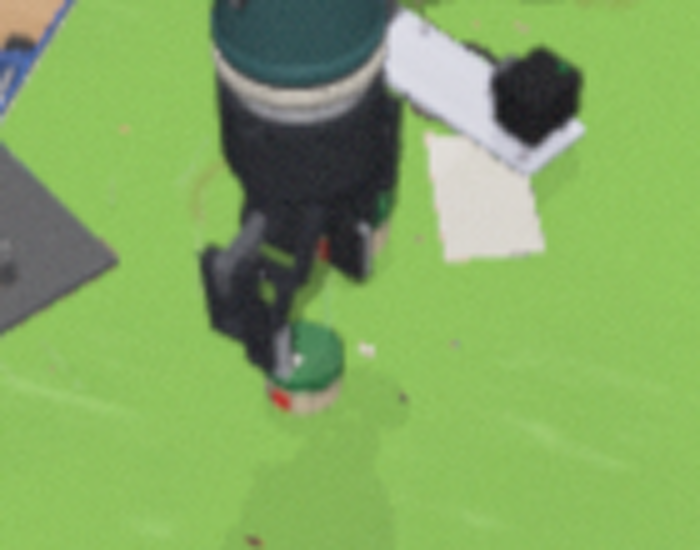

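The open fingers straddle the small jar, with the lid at crop (305,360) and the near finger tip at (283,365). The big jar is clear. I lower, then close.

Request:
jog_arm(turn=[[0,0,0],[0,0,0],[0,0,0],[0,0,0],[0,0,0]], delta_pos=[[-0.004,0,0.005],[0,0,0.012],[0,0,0.012],[0,0,0.012],[0,0,0]], gripper=[0.065,0.065,0.065,0.065,0.065])

```text
time: 3.55
tool_pos: [0.4935, 0.0919, 0.0067]
tcp_rot: [-0.388, -3.113, 0.002]
wrist_force: [-1.4, -0.6, 0.0]
width: 0.761
grip_force: 0.0
```

```bash
python3 -c "
from h import *
to([.4927,.0917,.005])"
```

```text
t 3.55 pos [0.4935 0.0919 0.0067] z [-0.004 -0.001 -1.   ] y-yaw 75.8 q6 -1.188 W 0.761 F [-1.4 -0.6  0. ] g 0.0
delta tool [ 0.0007 -0.0004  0.0017]
```

Request:
jog_arm(turn=[[0,0,0],[0,0,0],[0,0,0],[0,0,0],[0,0,0],[0,0,0],[0,0,0],[0,0,0]], delta_pos=[[0,0,0],[0,0,0],[0,0,0],[0,0,0],[0,0,0],[0,0,0],[0,0,0],[0,0,0]], gripper=[0.055,0.048,0.042,0.038,0.036,0.034,0.034,0.034], grip_force=25)

```text
time: 4.22
tool_pos: [0.4965, 0.0923, 0.01]
tcp_rot: [0.388, 3.116, 0.001]
wrist_force: [-0.7, 0.6, 4.8]
width: 0.456
grip_force: 25.5
```

```bash
python3 -c "
from h import *
to([.4927,.0917,.005])"
```

```text
t 4.22 pos [0.4965 0.0923 0.01  ] z [ 0.001  0.    -1.   ] y-yaw 75.8 q6 -1.189 W 0.456 F [-0.7  0.6  4.8] g 25.5
delta tool [ 0.0035 -0.0015  0.005 ]
```

Gripped, but the TCP is about 4 mm ahead of the jar axis. I open, recentre and regrip.

Request:
jog_arm(turn=[[0,0,0],[0,0,0],[0,0,0],[0,0,0],[0,0,0],[0,0,0],[0,0,0]], delta_pos=[[0,0,0],[0,0,0],[0,0,0],[0.0035,-0.001,0.002],[0,0,0.002],[0,0,0],[0,0,0]], gripper=[0.05,0.06,0.06,0.06,0.06,0.06,0.06])

```text
time: 4.8
tool_pos: [0.4916, 0.092, 0.0049]
tcp_rot: [-0.388, -3.117, 0.0]
wrist_force: [-0.6, -0.3, -0.9]
width: 0.703
grip_force: 0.0
```

```bash
python3 -c "
from h import *
to([.4927,.0917,.005])"
```

```text
t 4.8 pos [0.4916 0.092  0.0049] z [-0.001 -0.    -1.   ] y-yaw 75.8 q6 -1.188 W 0.703 F [-0.6 -0.3 -0.9] g 0.0
delta tool [-0.0012 -0.0001 -0.0001]
```

Request:
jog_arm(turn=[[0,0,0],[0,0,0],[0,0,0],[0,0,0],[0,0,0],[0,0,0],[0,0,0],[0,0,0]], delta_pos=[[0,0,0],[0,0,0],[0,0,0],[0,0,0],[0,0,0],[0,0,0],[0,0,0],[0,0,0]], gripper=[0.055,0.048,0.044,0.04,0.038,0.036,0.036,0.036], grip_force=25)

```text
time: 5.47
tool_pos: [0.4924, 0.0921, 0.0056]
tcp_rot: [0.388, 3.117, 0.0]
wrist_force: [-2.1, -0.4, 3.1]
width: 0.462
grip_force: 25.2
```

```bash
python3 -c "
from h import *
to([.4927,.0917,.005])"
```

```text
t 5.47 pos [0.4924 0.0921 0.0056] z [ 0.  0. -1.] y-yaw 75.8 q6 -1.188 W 0.462 F [-2.1 -0.4  3.1] g 25.2
delta tool [-0.0004 -0.0003  0.0006]
```

Centred. Now I turn 151° clockwise seen from above (+z of the tool).

Request:
jog_arm(turn=[[0,0,0.1],[0,0,0.1],[0,0,0.1],[0,0,0.1],[0,0,0.1],[0,0,0.1],[0,0,0.1],[0,0,0.1],[0,0,0.1],[0,0,0.1],[0,0,0.1],[0,0,0.1],[0,0,0.1]], delta_pos=[[0,0,0],[0,0,0],[0,0,0],[0,0,0],[0,0,0],[0,0,0],[0,0,0],[0,0,0],[0,0,0],[0,0,0],[0,0,0],[0,0,0],[0,0,0]], gripper=[0.036,0.036,0.036,0.036,0.036,0.036,0.036,0.036,0.036,0.036,0.036,0.036,0.036])

```text
time: 6.55
tool_pos: [0.4929, 0.0922, 0.0057]
tcp_rot: [2.201, 2.241, 0.002]
wrist_force: [0.7, -0.7, 3.0]
width: 0.457
grip_force: 25.0
```

Request:
jog_arm(turn=[[0,0,0.1],[0,0,0.1],[0,0,0.1],[0,0,0.1],[0,0,0.1],[0,0,0.1],[0,0,0.1],[0,0,0.1],[0,0,0.1],[0,0,0.1],[0,0,0.1],[0,0,0.1],[0,0,0.1],[0,0,0.03],[0,0,0],[0,0,0]], delta_pos=[[0,0,0],[0,0,0],[0,0,0],[0,0,0],[0,0,0],[0,0,0],[0,0,0],[0,0,0],[0,0,0],[0,0,0],[0,0,0],[0,0,0],[0,0,0],[0,0,0],[0,0,0],[0,0,0]], gripper=[0.036,0.036,0.036,0.036,0.036,0.036,0.036,0.036,0.036,0.036,0.036,0.036,0.036,0.036,0.036,0.036])

```text
time: 7.88
tool_pos: [0.4928, 0.0922, 0.0056]
tcp_rot: [3.114, 0.415, 0.002]
wrist_force: [1.0, -0.0, 3.6]
width: 0.459
grip_force: 25.1
```

```bash
python3 -c "
from h import *
to([.4927,.0917,.005])"
```

```text
t 7.88 pos [0.4928 0.0922 0.0056] z [ 0.001  0.    -1.   ] y-yaw -74.8 q6 1.441 W 0.459 F [ 1.  -0.   3.6] g 25.1
delta tool [-0.0003  0.0004  0.0006]
```

Request:
jog_arm(turn=[[0,0,0],[0,0,0],[0,0,0],[0,0,0],[0,0,0],[0,0,0],[0,0,0],[0,0,0],[0,0,0],[0,0,0],[0,0,0]], delta_pos=[[0,0,0],[0,0,0],[0,0,0],[0,0,0],[0,0,-0.01],[0,0,-0.02],[0,0,-0.033],[0,0,-0.033],[0,0,-0.033],[0,0,-0.033],[0,0,-0.033]], gripper=[0.046,0.056,0.06,0.06,0.06,0.06,0.06,0.06,0.06,0.06,0.06])

```text
time: 8.8
tool_pos: [0.4917, 0.0921, 0.2026]
tcp_rot: [-3.114, -0.413, -0.001]
wrist_force: [1.8, 0.7, 0.2]
width: 0.707
grip_force: 0.0
```

Request:
jog_arm(turn=[[0,0,0],[0,0,0],[0,0,0],[0,0,0],[0,0,0],[0,0,0],[0,0,0],[0,0,0],[0,0,0],[0,0,0],[0,0,0]], delta_pos=[[0,0.028,0],[0,0.028,0],[0,0.028,0],[0,0.028,0],[0,0.028,0],[0,0.028,0],[0,0.028,0],[0,0.028,0],[0,0.028,0],[-0.003,0.028,0],[0,0,0]], gripper=[0.06,0.06,0.06,0.06,0.06,0.06,0.06,0.06,0.06,0.06,0.06])

```text
time: 9.72
tool_pos: [0.5629, -0.1835, 0.2011]
tcp_rot: [3.112, 0.408, 0.001]
wrist_force: [0.5, 0.6, 0.3]
width: 0.7
grip_force: 0.0
```

```bash
python3 -c "
from m import *
to([.563,-.181,.075])
for n,p in(('top',(212,205)),('side',(240,240))):
    cc,a,wc,im=lid(n,p); C=plane(n,*cc,.027); print(n,cc,a,C,wc)
    if wc is not None:
        W=plane(n,*wc,.027); d=W-C; print('stripe',W,np.degrees(np.arctan2(d[1],d[0])))
    cv2.imwrite('pics/%s2.png'%n,im[:,:,::-1])
t=cv2.imread('pics/top2.png');s=cv2.imread('pics/side2.png')
cv2.imwrite('pics/c2.png',np.hstack([cv2.resize(t[150:240,190:290],(400,360),interpolation=2),cv2.resize(s[190:280,195:295],(400,360),interpolation=2)]))
"
```

```text
t 9.72 pos [ 0.5629 -0.1835  0.2011] z [ 0.001 -0.003 -1.   ] y-yaw -75.1 q6 0.955 W 0.7 F [0.5 0.6 0.3] g 0.0
delta tool [ 0.0007 -0.0028  0.1261]
top [212.54069767 205.4127907 ] 172 [0.49155003 0.09028147 0.027     ] [216.6        203.86666667]
stripe [0.49553932 0.07902126 0.027     ] -70.49164740522252
side [240.5433526  240.73988439] 173 [0.48963672 0.09691012 0.027     ] [241.05555556 237.83333333]
stripe [0.49143858 0.08764404 0.027     ] -78.9957237825945[ WARN:0@1.762] global loadsave.cpp:1063 imwrite_ Unsupported depth image for selected encoder is fallbacked to CV_8U.
```

View pics/c2.png

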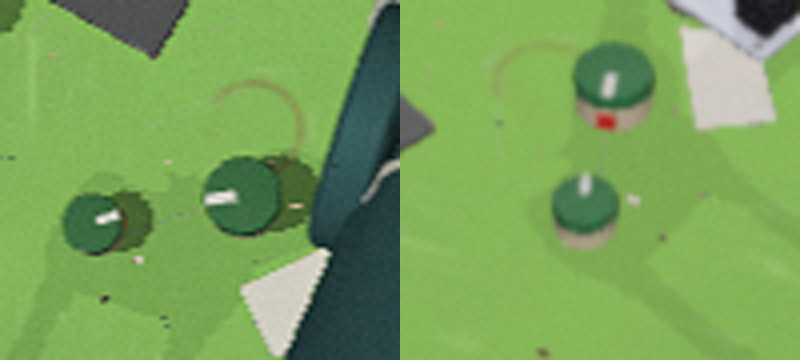

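The small jar's stripe at crop (107,217) now points toward the pivot at about -75° (target -76°), and the jar stands in place and is released. Next I align with the fin at yaw -117.5°.

Request:
jog_arm(turn=[[0,0,0.106],[0,0,0.106],[0,0,0.106],[0,0,0.106],[0,0,0.106],[0,0,0.106],[0,0,0.106],[0,0,0],[0,0,0]], delta_pos=[[0,0,0.012],[0,0,0.012],[0,0,0.012],[0,0,0.012],[0,0,0.012],[0,0,0.012],[0,0,0.003],[0,0,0],[0,0,0]], gripper=[0.06,0.06,0.06,0.06,0.06,0.06,0.06,0.06,0.06])

```text
time: 10.57
tool_pos: [0.5619, -0.1778, 0.1254]
tcp_rot: [-3.053, 0.738, 0.001]
wrist_force: [0.1, -0.5, 0.3]
width: 0.702
grip_force: 0.0
```

```bash
python3 -c "
from h import *
to([.563,-.181,.075])"
```

```text
t 10.57 pos [ 0.5619 -0.1778  0.1254] z [-0.001  0.    -1.   ] y-yaw -117.2 q6 1.696 W 0.702 F [ 0.1 -0.5  0.3] g 0.0
delta tool [0.0025 0.0024 0.0504]
```

Request:
jog_arm(turn=[[0,0,0],[0,0,0],[0,0,0],[0,0,0],[0,0,0]], delta_pos=[[0.002,0.002,0.01],[0,0,0.015],[0,0,0.015],[0,0,0.01],[0,0,0]], gripper=[0.06,0.06,0.06,0.06,0.06])

```text
time: 10.98
tool_pos: [0.5612, -0.1809, 0.0726]
tcp_rot: [-3.052, 0.742, 0.007]
wrist_force: [0.3, 0.8, 0.2]
width: 0.702
grip_force: 0.0
```

```bash
python3 -c "
from h import *
to([.563,-.181,.075])
im=vision.read_camera('side')
cv2.imwrite('pics/s3.png',cv2.resize(im[110:220,200:330,::-1],None,fx=5,fy=5,interpolation=2))"
```

```text
t 10.98 pos [ 0.5612 -0.1809  0.0726] z [-0.004  0.002 -1.   ] y-yaw -117.3 q6 1.694 W 0.702 F [0.3 0.8 0.2] g 0.0
delta tool [ 0.0016 -0.0008 -0.0024]
```

View pics/s3.png

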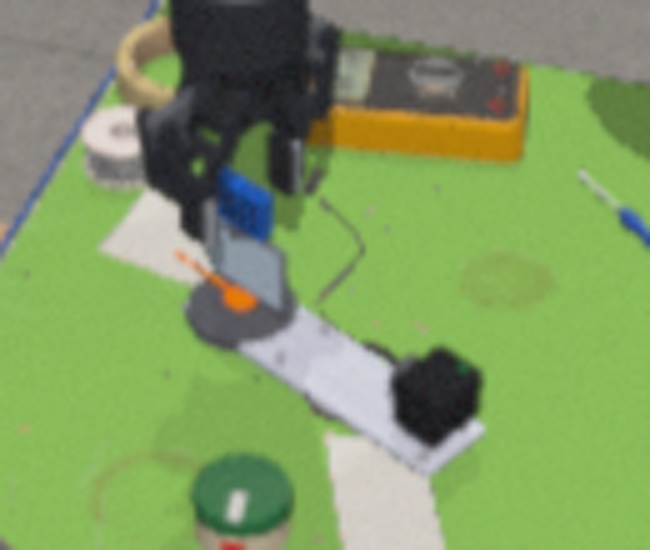

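The fin at crop (245,205) lies between the fingers at (195,210) and (293,165). I close.

Request:
jog_arm(turn=[[0,0,0],[0,0,0],[0,0,0],[0,0,0],[0,0,0],[0,0,0],[0,0,0],[0,0,0],[0,0,0],[0,0,0]], delta_pos=[[0,0,-0.001],[0,0,0],[0,0,0],[0,0,0],[0,0,0],[0,0,0],[0,0,0],[0,0,0],[0,0,0],[0,0,0]], gripper=[0.05,0.04,0.03,0.022,0.016,0.012,0.008,0.006,0.006,0.006], grip_force=40)

```text
time: 11.87
tool_pos: [0.5639, -0.1812, 0.077]
tcp_rot: [-3.051, 0.744, -0.002]
wrist_force: [0.9, 5.6, 4.6]
width: 0.136
grip_force: 40.6
```

```bash
python3 -c "
from h import *
to([.563,-.181,.075])"
```

```text
t 11.87 pos [ 0.5639 -0.1812  0.077 ] z [ 0.002  0.001 -1.   ] y-yaw -117.4 q6 1.695 W 0.136 F [0.9 5.6 4.6] g 40.6
delta tool [-0.0009  0.0003  0.002 ]
```

Grip on the 12 mm fin is confirmed. I swing it counterclockwise (tool -z) by 1.1 rad, then read the needle.

Request:
jog_arm(turn=[[0,0,-0.1],[0,0,-0.1],[0,0,-0.1],[0,0,-0.1],[0,0,-0.1],[0,0,-0.1],[0,0,-0.1],[0,0,-0.1],[0,0,-0.1],[0,0,-0.1],[0,0,-0.1],[0,0,0],[0,0,0]], delta_pos=[[0,0,0],[0,0,0],[0,0,0],[0,0,0],[0,0,0],[0,0,0],[0,0,0],[0,0,0],[0,0,0],[0,0,0],[0,0,0],[0,0,0],[0,0,0]], gripper=[0.006,0.006,0.006,0.006,0.006,0.006,0.006,0.006,0.006,0.006,0.006,0.006,0.006])

```text
time: 12.95
tool_pos: [0.5637, -0.1792, 0.077]
tcp_rot: [-2.988, -0.959, -0.003]
wrist_force: [2.2, 10.7, 6.2]
width: 0.13
grip_force: 40.9
```

```bash
python3 -c "
from m import *
to([.563,-.181,.077])
im=vision.read_camera('side')
cv2.imwrite('pics/s4full.png',im[:,:,::-1])
cv2.imwrite('pics/s4.png',cv2.resize(im[130:260,200:330,::-1],(600,600),interpolation=2))
cc,a,wc,i2=lid('top',(212,205));print(cc,a,plane('top',*cc,.027))
b=cv2.resize(i2[145:240,195:328].astype(np.uint8)[:,:,::-1],(798,570),interpolation=2);cv2.imwrite('pics/t4.png',b)
r,g,bb=[im[...,k].astype(int) for k in range(3)]
k=np.argwhere((r>150)&(r-bb>80)&(g<.75*r))[:,::-1];k=k[np.hypot(*(k-proj('side',[.563,-.181,.0135])).T)<30]
for p in k: print(p,plane('side',*p,.0135).round(4)[:2])
"
```

```text
t 12.95 pos [ 0.5637 -0.1792  0.077 ] z [ 0.001  0.004 -1.   ] y-yaw -54.4 q6 0.595 W 0.13 F [ 2.2 10.7  6.2] g 40.9
delta tool [-0.0016  0.001  -0.    ]
[212.57894737 205.43274854] 171 [0.49149128 0.09017573 0.027     ]
[250 167] [ 0.5583 -0.1913]
[245 168] [ 0.5712 -0.1823]
[246 168] [ 0.5684 -0.1833]
[247 168] [ 0.5655 -0.1842]
[248 168] [ 0.5626 -0.1851]
[249 168] [ 0.5598 -0.186 ]
[250 168] [ 0.5569 -0.1869]
[251 168] [ 0.554  -0.1878]
[245 169] [ 0.5698 -0.178 ]
[246 169] [ 0.5669 -0.179 ]
[247 169] [ 0.5641 -0.1799]
[248 169] [ 0.5612 -0.1808]
[249 169] [ 0.5583 -0.1817]
[250 169] [ 0.5555 -0.1826]
[251 169] [ 0.5526 -0.1835]
[245 170] [ 0.5684 -0.1738]
[246 170] [ 0.5655 -0.1747]
[247 170] [ 0.5627 -0.1756]
[248 170] [ 0.5598 -0.1765]
[249 170] [ 0.5569 -0.1774]
[250 170] [ 0.5541 -0.1783]
[251 170] [ 0.5512 -0.1792]
[246 171] [ 0.5641 -0.1704]
[247 171] [ 0.5613 -0.1713]
[248 171] [ 0.5584 -0.1722]
[249 171] [ 0.5556 -0.1731]
[250 171] [ 0.5527 -0.174 ]
[247 172] [ 0.5599 -0.1671]
[248 172] [ 0.557 -0.168]
[247 173] [ 0.5585 -0.1628]
[246 174] [ 0.5599 -0.1577]
[247 174] [ 0.5571 -0.1586]
[246 175] [ 0.5585 -0.1536]
[247 175] [ 0.5557 -0.1545]
[246 176] [ 0.5571 -0.1494]
[245 177] [ 0.5586 -0.1444]
[246 177] [ 0.5558 -0.1453]
[245 178] [ 0.5572 -0.1402]
[246 178] [ 0.5544 -0.1411]
[245 179] [ 0.5558 -0.1362]
[246 179] [ 0.553 -0.137]
[245 180] [ 0.5545 -0.1321]
[245 181] [ 0.5531 -0.128 ]
```

View pics/s4.png

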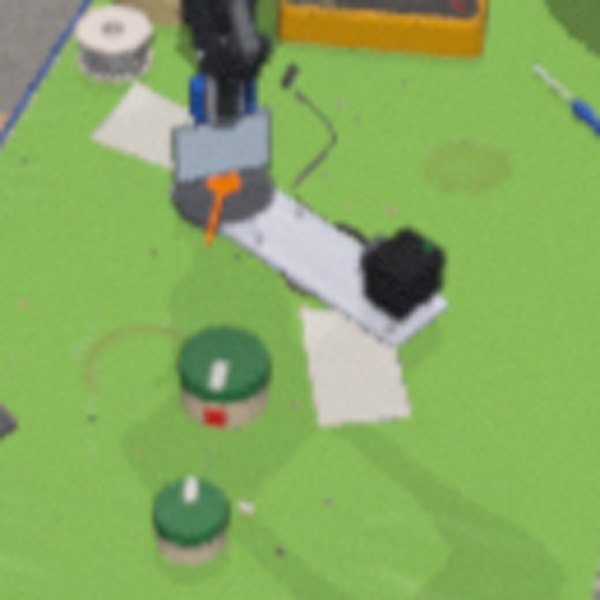

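The needle runs from crop (222,190) to (208,243) and passes left of the small jar at (190,520), so a little more counterclockwise turn is needed. I move +0.045 rad, then fit the needle line.

Request:
jog_arm(turn=[[0,0,-0.045],[0,0,0],[0,0,0],[0,0,0]], delta_pos=[[0,0,0],[0,0,0],[0,0,0],[0,0,0]], gripper=[0.006,0.006,0.006,0.006])

```text
time: 13.38
tool_pos: [0.5637, -0.1792, 0.077]
tcp_rot: [-2.966, -1.026, -0.003]
wrist_force: [1.3, 11.0, 5.9]
width: 0.129
grip_force: 40.9
```

```bash
cat > needle.py <<'E'
from m import *
to([.563,-.181,.077])
im=np.mean([vision.read_camera('side').astype(float) for _ in range(4)],0)
a=np.clip(im[...,0]-im[...,1]-15,0,None)   # orange: red over green
pts=[]
for v in range(174,181):
    w=a[v,238:256]; pts.append((np.sum(w*np.arange(238,256))/w.sum(),v))
p=np.array(pts); print(p[:,0].round(2))
k=np.polyfit(p[:,1],p[:,0],1)
A,B=[plane('side',np.polyval(k,v),v,.0135)[:2] for v in(174,181)]
ang=np.degrees(np.arctan2(*(B-A)[::-1]))
for P in([.563,-.181],[.561,-.180],[.564,-.180]): 
    d=np.array([.492,.0912])-P; print("need",np.degrees(np.arctan2(d[1],d[0])))
print("needle",ang,A,B,"x of line at jar y:",(A+(B-A)*(.0912-A[1])/(B-A)[1]))
print("px line at hub row 169.6",np.polyval(k,169.6),"at jar row 245",np.polyval(k,245.),"jar px",proj('side',[.492,.0912,.0135]))
E
python3 needle.py
```

```text
t 13.38 pos [ 0.5637 -0.1792  0.077 ] z [ 0.001  0.004 -1.   ] y-yaw -51.9 q6 0.55 W 0.129 F [ 1.3 11.   5.9] g 40.9
delta tool [-0.0017  0.001  -0.    ]
[247.26 247.13 246.96 246.82 246.66 246.59 246.53]
need 104.6191602393571
need 104.2746020700168
need 104.86828135849821
needle 103.34085870301112 [ 0.55641706 -0.15885079] [ 0.54938692 -0.12920568] x of line at jar y: [0.49711924 0.0912    ]
px line at hub row 169.6 247.79237638505072 at jar row 245 238.17720796512307 jar px [240.49848675 242.19910392]
```

Request:
jog_arm(turn=[[0,0,-0.01],[0,0,0],[0,0,0],[0,0,0],[0,0,0],[0,0,0]], delta_pos=[[0,0,0],[0,0,0],[0,0,0],[0,0,0],[0,0,0],[0,0,0]], gripper=[0.006,0.006,0.006,0.006,0.006,0.006])

```text
time: 14.08
tool_pos: [0.5637, -0.1791, 0.077]
tcp_rot: [-2.961, -1.04, -0.003]
wrist_force: [1.1, 11.8, 6.1]
width: 0.13
grip_force: 40.9
```

```bash
python3 needle.py; python3 - <<'E'
from m import *
im=vision.read_camera("top");cv2.imwrite("pics/t5.png",cv2.resize(im[150:245,195:328,::-1],(798,570),interpolation=2))
E
```

```text
t 14.08 pos [ 0.5637 -0.1791  0.077 ] z [ 0.001  0.004 -1.   ] y-yaw -51.3 q6 0.54 W 0.13 F [ 1.1 11.8  6.1] g 40.9
delta tool [-0.0017  0.001   0.    ]
[247.33 247.27 247.19 247.04 246.83 246.78 246.83]
need 104.6191602393571
need 104.2746020700168
need 104.86828135849821
needle 104.34598808590226 [ 0.55610489 -0.15895033] [ 0.54856472 -0.12946795] x of line at jar y: [0.4921285 0.0912   ]
px line at hub row 169.6 247.78624569356012 at jar row 245 240.1663987293458 jar px [240.49848675 242.19910392]
```

View pics/t5.png

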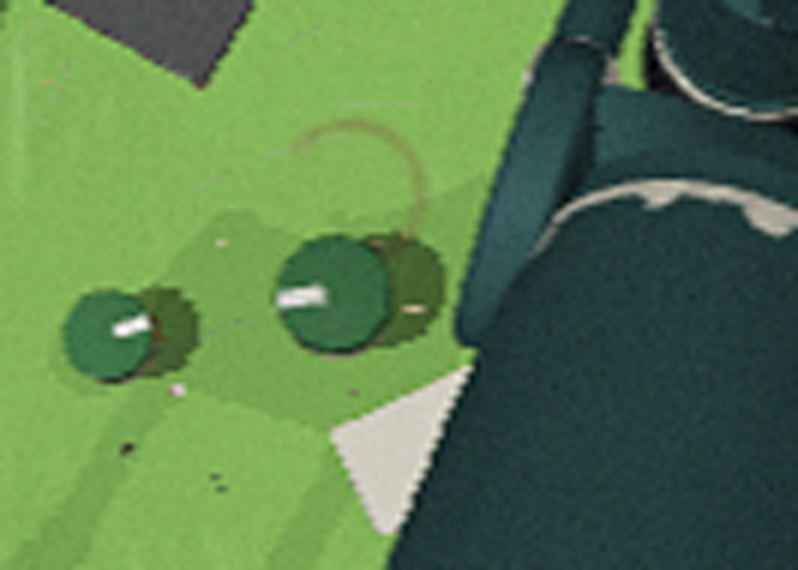

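The needle line passes within a millimetre of the jar's axis. The jar's stripe at crop (132,327) faces the pivot, and the big jar has not moved. I hand in.

```bash
python3 -c "
from workcell import ticket; print(ticket.finish_job())"
```

```text
the job is handed in; nothing more can be done
None
```

I handed the job in with the smaller jar turned and released, its red marker within about 5° of the pivot, and the mirror still held at about 1.15 rad with the needle within about 1° of the marker; that is above the 0.4–1.05 rad you gave (the needle reading agrees), and the larger jar stands close to the sight line.

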